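Find the check weight by feel and put it on the paint-mixing scale

TASK

Lift the lid of the steel weight box until it meets its stop, feel about under the lid for the larger of the two brass check weights, lift it out and set it gently on the scale's pan, with nothing else on the pan. Then shut the lid fully, and leave the other things on the bench where they stand.

Things in the scene. Friction and masses are not known exactly. Their poses are not given: they have to be found in the camera images.
- box: Dark steel weight box fixed to the bench, 180 (x) x 280 (y) x 50 mm high without lid, walls and floor 4 mm. Origin: centre of its underside; x points from handle side to hinge side, z up. A rib along x at y = 0, 4 mm thick, 20 mm high above the floor, makes two bays 134 mm wide. Inside, hidden by the lid and not reported, stand two loose brass weights, one per bay, which one where varies.
- bay_left (a point): Point on the box's inner floor (4 mm above its underside) at x = +28, y = +68 mm of the box frame. One weight stands upright with its axis within 20 mm of it along x and along y. The wanted larger weight: 200 g, a plain cylinder 30 mm in diameter and 30 high with an 18 mm knob on top, 42 mm high in all. It slides or tips if pushed.
- bay_right (a point): The same for the right bay, at x = +28, y = -68 mm of the box frame: the other weight stands within 20 mm of it along x and y. The unwanted smaller weight: 50 g, 18 mm in diameter and 18 high with an 11 mm knob, 28 mm high in all.
- lid (a joint): Opening angle of the lid, rad: 0 shut, 1.05 at its stop, where it still slopes over the box, so that tools must enter tilted from the handle side. May start ajar (up to 0.12). Lid 183 long, 280 wide, 4 mm thick. Hinge line along the box's y at x = +90, z = 50 mm of the box frame; the stiff hinge (0.4 N m) holds at any angle; about 3 N at the bar moves it.
- lid_bar (a point): Middle of the lid's handle: a round steel bar 12 mm thick, 90 long along the box's y, held 32 mm in front of the lid's edge, leaving a 26 mm gap to it. Lid shut, it is at x = -125, z = 62 mm of the box frame; it swings on a circle of radius 215 mm round the hinge line.
- scale: paint-mixing scale, grey housing 150 x 150 x 50 mm fixed to the bench, round pan above it; origin at the centre of its underside
- pan_floor (a point): centre of the upper face of the scale's pan, a round steel dish 130 mm across with a rim rising 5 mm above this face; the face is 77 mm above the bench when empty
- pan (a joint): how far the sprung pan is pressed down, in m: 0 empty, 400 N/m, so about 0.0049 with the larger weight alone, 0.0012 with the smaller, 0.0061 with both; stop at 0.014
- pot: black plastic paint pot, 72 mm across the mouth, 70 high, near a front corner of the box; origin at the centre of its underside; loose, to be left where it is
- pyramid: small yellow plastic painting stand, a cone 48 mm across and 30 high, near the other front corner of the box; origin at the centre of its underside; loose, to be left where it is
- tape: roll of paper masking tape lying flat, 90 mm outside, 25 high, in front of the scale; origin at the centre of its underside; loose, to be left where it is
- mug: white mug, 80 mm across, 90 high, with a handle, behind the scale; origin at the centre of its underside; loose, to be left where it is
- can: steel varnish can, 86 mm across, 120 high, behind the box; origin at the centre of its underside; loose, to be left where it is
- brush: paint brush 200 mm long lying beyond and between box and scale; origin under the brush; loose, to be left where it is
There are look-alikes about, which are no part of the job. Leave any pink or turquoise look-alike of the scale alone.

How it is judged:
On the way, in this order (a step that is already met when the one before it is completed fails the run):
1. the lid is opened to its stop (past 0.95 rad) (value of joint lid above 0.95 rad), for 0.2 s.
2. the larger weight alone stands on the pan, let go (value of joint pan between 0.0042 and 0.0056 m and contact force between the fingers and anything else below 0.05 N and velocity of joint pan between -0.01 and 0.01 m/s), for 0.5 s.
3. the lid is shut (value of joint lid below 0.05 rad), for 0.2 s.
At the end, for the whole second after the job is handed in: The pan is at rest, pressed down 4.2 to 5.6 mm (the larger weight alone lies on it), and the lid is shut to within 0.05 rad (value of joint pan between 0.0042 and 0.0056 m and velocity of joint pan between -0.005 and 0.005 m/s and value of joint lid below 0.05 rad); the robot touches nothing.
It fails at once if the pan is struck or overloaded (more than 15 N) (contact force between scale and anything else above 15 N).
It fails at once if another thing on the bench is pushed more than 30 mm (distance of any of pot, pyramid, tape, mug, can, brush from where it was at the start of the episode above 0.03 m).
It fails at once if the pot, pyramid, tape, mug or can is tipped (angle between any of pot, pyramid, tape, mug, can's own z axis and vertical above 0.5 rad).
It also fails if it takes over 72 s, if anything falls off the work surface, if the arm or the gripper's body presses on something with over 40 N, if the wrist force passes 120 N, or if a joint passes its speed limit or range.

ROBOT

A 6-joint arm with a two-finger parallel gripper is mounted at the origin on the work surface. World frame = base frame: x ahead of the robot, y to its left, z up, the work surface at z = 0. Lengths are in m, angles in rad, forces in N, time in s.
With the tool pointing down it reaches from about 0.3 to 0.875 m from the base axis. Payload 6.4 kg.
Tool frame: the origin (TCP) lies midway between the tips of the shut fingers; the grasp point (between the pads) lies 19 mm behind it; z points along the fingers, y is the line along which they close (so a half turn about z gives the same grasp; the last joint's range is limited). The gripper opens to 85 mm and grips with 20 to 120 N. Pads are 22 mm wide; open, the fingers measure 114 mm over their backs; the gripper's body (76 mm by 85 mm) begins 54 mm behind the grasp point. The pads swing forward as they close: fully open they stand 13 mm farther back than shut.
Start: joints at [-1.349, 0.181, 1.607, -0, 1.354, -0.206], TCP at [0.239, -0.523, 0.231] pointing down, gripper open.
Joint ranges: [-2.99, 2.99], [-0.89, 2.07], [0.3, 2.58], [-1.14, 4.28], [0, 2.63], [-3.12, 3.12]. Speed limits (rad/s): [2.57, 2.57, 3.01, 3.14, 3.14, 3.14].

INTERFACE

Orientations are given as a 3x3 rotation matrix whose columns are the frame's x, y, z axes.
In Python, from cell import robot gives the robot as it stands.
- The arm moves only by the tool play_rows, never from a script. Its argument "commands" is a list of rows, each a list of 5 numbers: the shift along the tool's x, y, z in units of 30 mm (1.0 is 30 mm), then the turn about the tool's z in rad, then the opening, from -1 (shut) to 1 (fully open). In form: [[x, y, z, twist, claw], ...]. A call has 1 to 8 rows; each row shifts and turns the commanded pose from where the row before left it, along the tool's axes as they then stand; what a row does not reach is not made up. A row lasts 1/10 s, in which the tool goes at most 50 mm and 8.59 degrees, less where a joint would pass 70% of its speed; a pose out of reach is approached as far as the arm can. A call is refused whole if a number of a shift passes 1 or a number of a turn 0.15, either way. A call with a gripper value outside its range is refused whole. The fingers move at their own pace and stop on an object; "force" is the grip in N (left out, the last holds). Time passes only in rows, so rows that do not move let the fingers close. It gives the time, the measured TCP pose, the force, the opening and the grip force at its end, in the units of the state.
- robot.read_state(): the state, without advancing time (a new reading comes with each control period).
- robot.snapshot(name): name is "scene" or "top"; returns a dict with "img" (400x640x3 uint8, red, green, blue), "fov_y" (degrees; the focal length in pixels is half the picture's height over the tangent of half this angle, whatever the lens; pixels are square), "cx", "cy" (the principal point, pixels), "rvec" (rotation vector, rad) and "tvec" (3), from world to camera coordinates, as OpenCV has them. Camera axes: x right, y down, z forward; pixel columns grow to the right and rows downward; lengths in m; the calibration is good to about 2 mm. A picture is of the moment at which its call begins. There is no depth.
- robot.job_done(): hands the job in; it is judged then, once.
The state is a dict: "clock": time; "joints": joint angles; "dq": joint speeds; "joint_torque": joint torques, N m; "tool_pos": TCP position; "tcp_rot": TCP orientation; "ft_force": force on the tool from outside, world axes, zero at the start; "wrist_torque": the same for the moment, N m; "finger_gap": finger opening in m; "grasp_force": force on a finger pad.
Only numpy, scipy, OpenCV 4.12 (cv2) and the standard library are available. Lean on these libraries where they do the work, as an engineer would, in place of code of your own. Each camera call takes 0.05 s, during which the arm holds its last target. There are 200 camera calls.

## Working session

There is one attempt and no reset: what is moved stays moved. The work goes in short steps, Python scripts to look and compute and a tool call to move; the robot and the scene stay as the last step left them, time stands still between calls to the robot, and variables do not carry over. Pictures are saved under pics/ and viewed, at most 10 in all, crops included, and the job is handed in when it is done.

Besides the shell and the picture viewer there is one more tool, called after ">>>" by a JSON object that holds its "method" and its "body", one argument or row to a line. play_rows: Moves the arm, as the interface text tells. Its arguments: {"type":"object","properties":{"commands":{"type":"array","items":{"type":"array","items":{"type":"number"}}},"force":{"type":"number"}},"required":["commands"]}

```bash
ls; mkdir -p pics; python3 - <<'E'
from cell import robot
import cv2,pickle
d={}
for n in("scene","top"):
    s=robot.snapshot(n); d[n]=s; cv2.imwrite(f"pics/{n}0.png",s["img"][:,:,::-1]); print(n,s["fov_y"],s["cx"],s["cy"],s["rvec"],s["tvec"])
pickle.dump(d,open("s0.pkl","wb"))
s=robot.read_state();print(s)
E
```

```text
pics
scene 49.559285686929215 320.24818098904774 190.04633855122972 [ 2.32594883  0.85604948 -0.3236329 ] [-0.40921756 -0.26062195  1.46932409]
top 51.61560378106975 323.9098613331185 197.6212816178238 [ 2.16042729 -2.15252447  0.14492301] [-0.0354754   0.56444647  0.98531652]
{'clock': 0.1, 'joints': array([-1.34928261e+00,  1.81440451e-01,  1.60789325e+00, -3.63176664e-05,
        1.35381599e+00, -2.06309850e-01]), 'dq': array([ 0.00024512, -0.00321006, -0.00082308, -0.00088361,  0.00047286,
        0.00188346]), 'joint_torque': array([ 3.92519396e-04, -4.45875728e+01, -3.52236593e+01, -3.52757143e-04,
        4.15738687e-03, -7.96095861e-06]), 'tool_pos': array([ 0.238452  , -0.52268327,  0.23049617]), 'tcp_rot': array([[ 9.09867684e-01,  4.14898368e-01, -3.76689355e-04],
       [ 4.14898442e-01, -9.09866473e-01,  1.51119366e-03],
       [ 2.84254769e-04, -1.53127410e-03, -9.99998787e-01]]), 'ft_force': array([-0.61427996,  0.39617373, -0.6083416 ]), 'wrist_torque': array([0.00718246, 0.00421987, 0.00942222]), 'grasp_force': 0.0, 'finger_gap': 0.08517690838379736}
```

View pics/scene0.png

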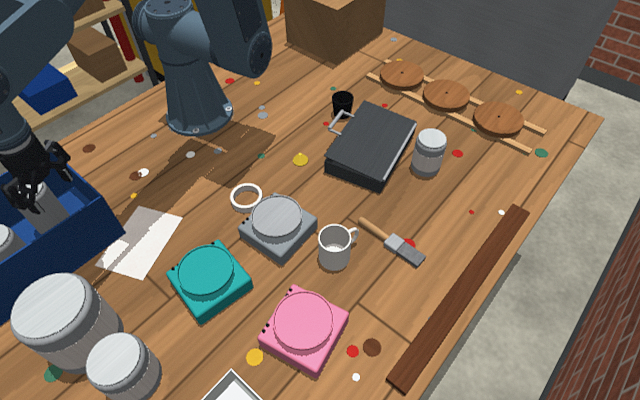

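View pics/top0.png

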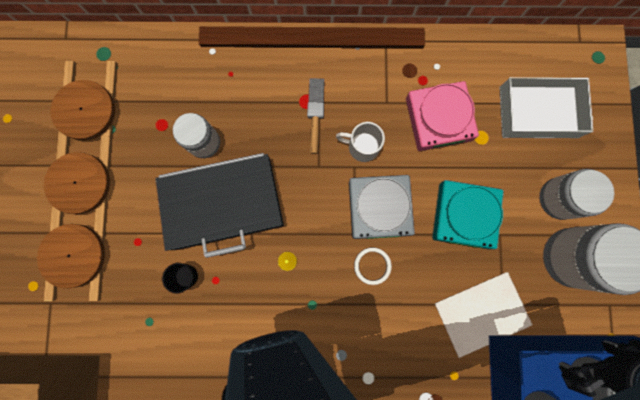

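Both views show the same layout. Things that could be taken for the scale, in top-view pixels: grey (382,206), turquoise (470,213), pink (445,115). I choose the grey one, with the tape in front of it and the mug behind. The only weight box is the dark one at (220,203), with its bar at (224,246). I'll check both in one close crop.

```bash
python3 - <<'E'
import cv2
i=cv2.imread("pics/top0.png")[145:295,145:415]
i=cv2.resize(i,(783,435),interpolation=cv2.INTER_CUBIC);cv2.imwrite("pics/c1.png",cv2.convertScaleAbs(i,alpha=1.5,beta=20))
E
```

```text
(no output)
```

View pics/c1.png

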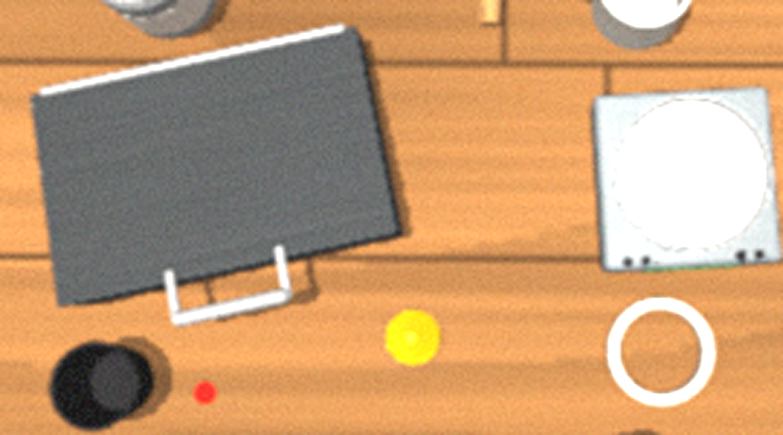

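The crop shows the dark box with its hinge corners at crop (38,94) and (347,28). The lid front corners are (60,303) and (400,235), and the bar ends are (176,319) and (288,295). The grey scale's pan centre is at (690,172), which confirms the choice.

```bash
cat > h.py <<'E'
import numpy as np,cv2,pickle
from scipy.optimize import least_squares
def cam(s):
    f=200/np.tan(np.radians(s["fov_y"])/2)
    return np.array([[f,0,s["cx"]],[0,f,s["cy"]],[0,0,1]]),np.array(s["rvec"],float),np.array(s["tvec"],float)
def proj(s,P):
    K,r,t=cam(s);return cv2.projectPoints(np.array(P,float).reshape(-1,1,3),r,t,K,None)[0].reshape(-1,2)
def ray(s,uv,z):
    K,r,t=cam(s);R=cv2.Rodrigues(r)[0];C=-R.T@t;d=R.T@np.linalg.inv(K)@[uv[0],uv[1],1];return C+d*(z-C[2])/d[2]
def centre(s):
    K,r,t=cam(s);return -cv2.Rodrigues(r)[0].T@t
def lidpt(x,y,z,th):  # box frame, shut -> opened
    c,s=np.cos(th),np.sin(th);dx,dz=x-.09,z-.05
    return [.09+dx*c+dz*s,y,.05-dx*s+dz*c]
def w(p,P):
    c,s=np.cos(p[2]),np.sin(p[2]);P=np.atleast_2d(P)
    return np.c_[p[0]+c*P[:,0]-s*P[:,1],p[1]+s*P[:,0]+c*P[:,1],P[:,2]]
E
python3 - <<'E'
from h import *
d=pickle.load(open("s0.pkl","rb"));T=d["top"]
px=np.array([(38,94),(347,28),(60,303),(400,235),(176,319),(288,295)])/2.9+145
M=lambda th:[lidpt(.09,.14,.054,th),lidpt(.09,-.14,.054,th),lidpt(-.093,.14,.054,th),lidpt(-.093,-.14,.054,th),lidpt(-.125,.045,.062,th),lidpt(-.125,-.045,.062,th)]
f=lambda q:(proj(T,w(q,M(q[3])))-px).ravel()
r=least_squares(f,[.5,.2,0.2,.05]);print(r.x,np.abs(r.fun).reshape(-1,2).round(1))
np.save("box.npy",r.x)
print("cams",centre(T),centre(d["scene"]))
for n,uv,z in[("pan",(690,172),.077),("tape",(662,352),.025),("pyr",(412,338),.0),("potmouth",(93,386),.07)]:
    print(n,ray(T,np.array(uv)/2.9+145,z).round(3))
print("mug",ray(T,(366,138),.09),"can",ray(T,(191,129),.12))
print("scene proj",proj(d["scene"],w(r.x,M(r.x[3]))).round())
print("bar",w(r.x,lidpt(-.125,0,.062,r.x[3])),"open",w(r.x,lidpt(-.125,0,.062,1.05)),"bay",w(r.x,[.028,.068,.004]))
E
```

```text
[0.55299199 0.22179969 0.21531183 0.08602871] [[2.6 0.4]
 [3.5 1.1]
 [0.5 1.2]
 [0.8 0.4]
 [0.5 0.2]
 [0.  0.3]]
cams [ 0.43241638 -0.02900417  1.0501818 ] [ 1.05996652 -0.58854819  0.96144585]
pan [ 0.544 -0.173  0.077]
tape [ 0.397 -0.155  0.025]
pyr [0.407 0.058 0.   ]
potmouth [0.37  0.308 0.07 ]
mug [ 0.70156822 -0.13317928  0.09      ] can [0.71266923 0.27513598 0.12      ]
scene proj [[417. 121.]
 [381. 182.]
 [364. 100.]
 [323. 155.]
 [342. 112.]
 [328. 129.]]
bar [[0.43266228 0.19548335 0.08042899]] open [[0.54657497 0.22039627 0.24246685]] bay [[0.56581713 0.29421181 0.004     ]]
```

>>> {"method": "play_rows", "body": {
  "commands": [
    [0,0,0,-0.15,0.2],
    [0,0,0,-0.15,-0.43],
    [0,0,0,-0.15,-0.43],
    [0,0,0,-0.15,-0.43],
    [0,0,0,-0.15,-0.43],
    [0,0,0,-0.15,-0.43],
    [0,0,0,-0.15,-0.43],
    [0,0,0,-0.15,-0.43]
  ],
  "force": 30
}}

```text
clock: 0.9
tool_pos: [0.2385, -0.5229, 0.2308]
tcp_rot: [[-0.063, 0.998, -0.0], [0.998, 0.063, 0.001], [0.001, -0.0, -1.0]]
ft_force: [-1.5, -0.2, -0.0]
finger_gap: 0.0243
grasp_force: 0.0
```

>>> {"method": "play_rows", "body": {
  "commands": [
    [0.5,0.2,0,-0.15,-0.43],
    [1,0.5,0,0,-0.43],
    [1,0.5,0,0,-0.43],
    [1,0.5,0,0,-0.43],
    [1,0.5,0,0,-0.43],
    [1,0.5,0,0,-0.43],
    [1,0.5,0,0,-0.43],
    [1,0.5,0,0,-0.43]
  ]
}}

```text
clock: 1.7
tool_pos: [0.3033, -0.2792, 0.2309]
tcp_rot: [[-0.205, 0.979, -0.0], [0.979, 0.205, 0.001], [0.001, -0.0, -1.0]]
ft_force: [0.6, 0.4, 0.3]
finger_gap: 0.0244
grasp_force: 0.0
```

>>> {"method": "play_rows", "body": {
  "commands": [
    [1,0.5,0,0,-0.43],
    [1,0.5,0,0,-0.43],
    [1,0.5,0,0,-0.43],
    [1,0.5,0,0,-0.43],
    [1,0.5,0,0,-0.43],
    [1,0.5,0,0,-0.43],
    [1,0.5,0,0,-0.43],
    [1,0.5,0,0,-0.43]
  ]
}}

```text
clock: 2.5
tool_pos: [0.3713, -0.0198, 0.2312]
tcp_rot: [[-0.205, 0.979, 0.0], [0.979, 0.205, -0.0], [-0.0, 0.0, -1.0]]
ft_force: [0.8, -0.8, 0.6]
finger_gap: 0.0245
grasp_force: 0.0
```

>>> {"method": "play_rows", "body": {
  "commands": [
    [1,0.5,0,0,-0.43],
    [1,0.5,0,0,-0.43],
    [1,0.5,0,0,-0.43],
    [1,0.5,0,0,-0.43],
    [1,0.5,0.5,0,-0.43],
    [1,0.5,1,0,-0.43],
    [0.6,0.5,1,0,-0.43],
    [0,0,0,0,-0.43]
  ]
}}

```text
clock: 3.3
tool_pos: [0.4307, 0.1956, 0.1515]
tcp_rot: [[-0.208, 0.978, -0.009], [0.978, 0.208, -0.001], [0.001, -0.009, -1.0]]
ft_force: [-1.4, -0.4, 0.0]
finger_gap: 0.0243
grasp_force: 0.0
```

```bash
python3 - <<'E'
from h import *
from cell import robot
s=robot.read_state();print(s["tool_pos"],s["joints"].round(2))
a=robot.snapshot("scene");b=robot.snapshot("top")
p=proj(a,s["tool_pos"])[0];q=proj(b,s["tool_pos"])[0];print(p,q)
def crop(im,c):
    x,y=int(c[0])-65,int(c[1])-75;x=max(x,0);y=max(y,0);print(x,y)
    return cv2.resize(im[y:y+150,x:x+130,::-1],None,fx=3,fy=3,interpolation=cv2.INTER_CUBIC)
cv2.imwrite("pics/c2.png",cv2.convertScaleAbs(np.hstack([crop(a["img"],p),crop(b["img"],q)]),alpha=1.5,beta=20))
E
```

```text
[0.4306663  0.19557686 0.15152226] [ 0.17  0.05  1.93  0.    1.18 -0.04]
[335.01553017 101.38722711] [217.54074626 252.01258377]
270 26
152 177
```

View pics/c2.png

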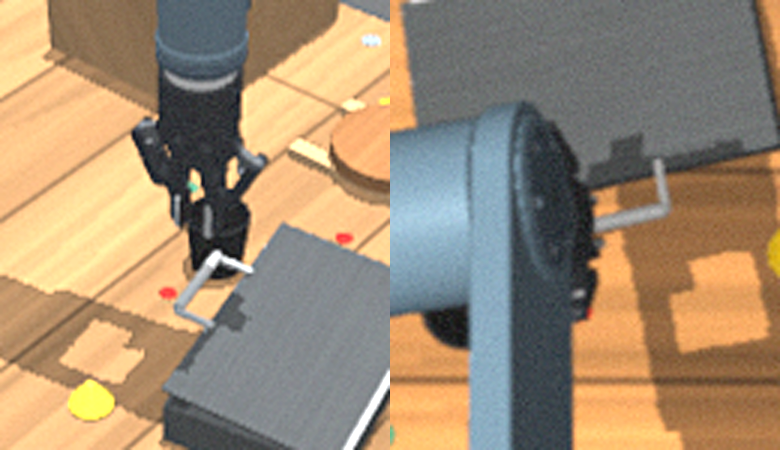

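The left half of the picture shows the fingers above the bar (bar ends at crop (183,310) and (215,255)). The right half shows the bar's far end at (660,212), partly under the arm. The alignment looks right, so I go down over the bar.

>>> {"method": "play_rows", "body": {
  "commands": [
    [0,0.1,0.7,0,-0.43],
    [0,0,0.7,0,-0.43],
    [0,0,0.5,0,-0.43],
    [0,0,0.4,0,-0.43],
    [0,0,0.3,0,-0.43],
    [0,0,0.3,0,-0.43],
    [0,0,0,0,-0.43]
  ]
}}

```text
clock: 4.1
tool_pos: [0.436, 0.1944, 0.0687]
tcp_rot: [[-0.205, 0.979, -0.001], [0.979, 0.205, -0.0], [0.0, -0.001, -1.0]]
ft_force: [0.0, 0.4, -0.3]
finger_gap: 0.0245
grasp_force: 0.0
```

>>> {"method": "play_rows", "body": {
  "commands": [
    [0,0,0,0,-0.7],
    [0,0,0,0,-0.9],
    [0,0,0,0,-0.9],
    [0,0,0,0,-0.9]
  ],
  "force": 25
}}

```text
clock: 4.5
tool_pos: [0.4335, 0.1941, 0.0686]
tcp_rot: [[-0.207, 0.978, -0.006], [0.978, 0.206, -0.002], [-0.001, -0.006, -1.0]]
ft_force: [-7.6, -3.3, 0.3]
finger_gap: 0.0109
grasp_force: 24.5
```

>>> {"method": "play_rows", "body": {
  "commands": [
    [0,0.16,-0.8,0,-0.9],
    [0,0.21,-0.68,0,-0.9],
    [0,0.29,-0.66,0,-0.9],
    [0,0.35,-0.63,0,-0.9],
    [0,0.41,-0.59,0,-0.9],
    [0,0.46,-0.55,0,-0.9],
    [0,0.52,-0.5,0,-0.9]
  ]
}}

```text
clock: 5.2
tool_pos: [0.5045, 0.2099, 0.2025]
tcp_rot: [[-0.206, 0.978, -0.006], [0.978, 0.206, -0.0], [0.001, -0.006, -1.0]]
ft_force: [-7.4, 1.0, 3.1]
finger_gap: 0.0109
grasp_force: 24.5
```

>>> {"method": "play_rows", "body": {
  "commands": [
    [0,0.57,-0.44,0,-0.9],
    [0,0.6,-0.38,0,-0.9],
    [0,0.32,-0.17,0,-0.9],
    [0,0.1,-0.1,0,-0.9],
    [0,0,0,0,-0.9],
    [0,0,0,0,-0.9],
    [0,0,0,0,-0.9]
  ]
}}

```text
clock: 5.9
tool_pos: [0.5471, 0.2194, 0.2327]
tcp_rot: [[-0.207, 0.978, -0.015], [0.978, 0.207, -0.002], [0.001, -0.015, -1.0]]
ft_force: [-23.2, -2.2, 5.5]
finger_gap: 0.011
grasp_force: 25.4
```

>>> {"method": "play_rows", "body": {
  "commands": [
    [0,-0.15,0,0,-0.9],
    [0,0,0,0,-0.43],
    [0,0,0,0,-0.43],
    [0,0,-0.5,0,-0.43],
    [0,0,-1,0,-0.43],
    [0,0,-1,0,-0.2],
    [0,0,-1,0,-0.2],
    [0,0,-1,0,-0.2]
  ]
}}

```text
clock: 6.7
tool_pos: [0.5496, 0.2182, 0.3727]
tcp_rot: [[-0.205, 0.979, 0.003], [0.979, 0.205, 0.0], [-0.0, 0.003, -1.0]]
ft_force: [0.2, 0.8, -0.2]
finger_gap: 0.0341
grasp_force: 0.0
```

```bash
python3 - <<'E'
from h import *
from cell import robot
s=robot.read_state();print(s["tool_pos"],s["joints"].round(3))
b=robot.snapshot("scene");c=robot.snapshot("top")
B=np.load("box.npy")
P=proj(b,w(B,[.028,.068,.03]))[0];Q=proj(c,w(B,[-.05,.068,.004]))[0];print(P,Q)
def crop(im,p):
    x,y=max(int(p[0])-65,0),max(int(p[1])-75,0);print(x,y)
    return cv2.resize(im[y:y+150,x:x+130,::-1],None,fx=3,fy=3,interpolation=cv2.INTER_CUBIC)
cv2.imwrite("pics/c3.png",cv2.convertScaleAbs(np.hstack([crop(b["img"],P),crop(c["img"],Q)]),alpha=2,beta=20))
E
```

```text
[0.54958915 0.21819631 0.37269062] [ 0.177  0.138  1.376 -0.     1.625 -0.029]
[388.17154084 134.65082739] [200.50421019 228.27080021]
323 59
135 153
```

View pics/c3.png

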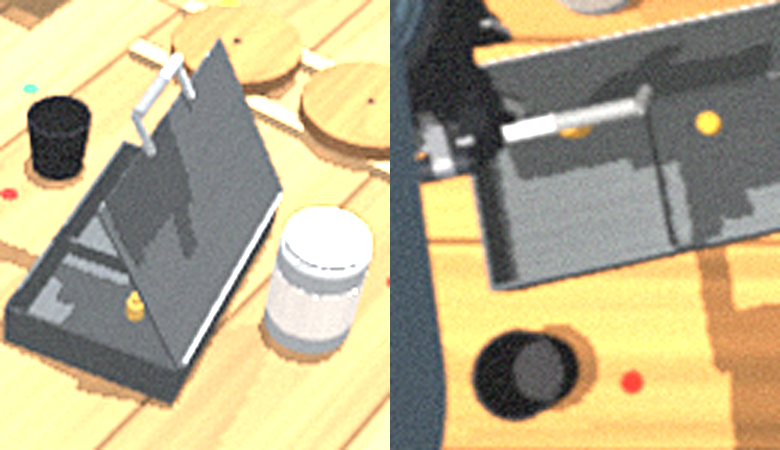

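The lid stands at its stop. In the top crop (right half) the small weight is at (708,122). The larger one shows as brass behind the bar at (575,132), with its front edge at y≈138. The scene crop shows only the small one, at (135,305). Next I twist and find out how the arm behaves at the edge of its reach, since tilt can't be commanded directly.

>>> {"method": "play_rows", "body": {
  "commands": [
    [0,0,0,0.15,-0.2],
    [0,0,0,0.15,-0.2],
    [0,0,0,0.15,-0.2],
    [0,0,0,0.15,-0.2],
    [0,0,0,0.15,-0.2],
    [0,0,0,0.15,-0.2],
    [0,0,0,0.15,-0.2],
    [0,0,0,0.15,-0.2]
  ]
}}

```text
clock: 7.6
tool_pos: [0.5494, 0.2182, 0.3703]
tcp_rot: [[0.841, 0.541, 0.001], [0.541, -0.841, 0.0], [0.001, 0.001, -1.0]]
ft_force: [-0.5, -0.2, -0.3]
finger_gap: 0.0343
grasp_force: 0.0
```

>>> {"method": "play_rows", "body": {
  "commands": [
    [0,0,0,0.15,-0.2],
    [0.5,0,0,0.15,-0.2],
    [1,0,0,0.06,-0.2],
    [1,0,0,0,-0.2],
    [1,0,0,0,-0.2],
    [1,0,0,0,-0.2],
    [1,0,0,0,-0.2],
    [1,0,0,0,-0.2]
  ]
}}

```text
clock: 8.4
tool_pos: [0.7394, 0.2652, 0.3702]
tcp_rot: [[0.976, 0.216, 0.001], [0.216, -0.976, 0.0], [0.001, 0.0, -1.0]]
ft_force: [0.2, -0.9, 0.2]
finger_gap: 0.034
grasp_force: 0.0
```

>>> {"method": "play_rows", "body": {
  "commands": [
    [1,0,0,0,-0.2],
    [1,0,0,0,-0.2],
    [1,0,0,0,-0.2],
    [1,0,0,0,-0.2]
  ]
}}

```text
clock: 8.8
tool_pos: [0.8278, 0.2816, 0.3459]
tcp_rot: [[0.976, 0.216, 0.004], [0.216, -0.976, 0.004], [0.005, -0.003, -1.0]]
ft_force: [1.6, -0.2, -2.6]
finger_gap: 0.0341
grasp_force: 0.0
```

```bash
python3 - <<'E'
from h import *
from cell import robot
s=robot.read_state();print(s["joints"].round(3))
T=robot.snapshot("top");B=np.load("box.npy")
cv2.imwrite("pics/t4.png",T["img"][:,:,::-1])
c,sn=np.cos(B[2]),np.sin(B[2])
for uv,z in[((196.7,199),.034),((196.7,199),.02),((239.3,193.7),.028)]:
    p=ray(T,uv,z);d=p[:2]-B[:2];print(p,"box",c*d[0]+sn*d[1],-sn*d[0]+c*d[1])
E
```

```text
[0.192 0.928 0.307 0.003 1.902 1.546]
[0.56023832 0.2811794  0.034     ] box 0.019765611482082696 0.0564604322776048
[0.56199933 0.28545282 0.02      ] box 0.02239898500545445 0.0602589329777813
[0.57473069 0.17753352 0.028     ] box 0.011779191394787083 -0.04788857255842573
```

>>> {"method": "play_rows", "body": {
  "commands": [
    [1,0,-0.5,0,-0.2],
    [1,0,-0.5,0,-0.2],
    [1,0,-0.5,0,-0.2],
    [1,0,-0.5,0,-0.2]
  ]
}}

```text
clock: 9.25
tool_pos: [0.8507, 0.2763, 0.3852]
tcp_rot: [[0.97, 0.217, 0.109], [0.214, -0.976, 0.036], [0.114, -0.011, -0.993]]
ft_force: [0.7, -0.2, 0.2]
finger_gap: 0.034
grasp_force: 0.0
```

```bash
python3 - <<'E'
from cell import robot
s=robot.read_state();print(s["joints"].round(3),s["tcp_rot"].round(3)[:,2])
E
```

```text
[0.176 0.89  0.298 0.016 1.84  1.535] [ 0.109  0.036 -0.993]
```

>>> {"method": "play_rows", "body": {
  "commands": [
    [0,0,-1,0,-0.2],
    [0,0,-1,0,-0.2],
    [0,0,-1,0,-0.2],
    [0,0,-1,0,-0.2]
  ]
}}

```text
clock: 9.65
tool_pos: [0.8076, 0.2624, 0.4871]
tcp_rot: [[0.967, 0.217, 0.133], [0.213, -0.976, 0.044], [0.139, -0.014, -0.99]]
ft_force: [-0.8, -0.9, 0.2]
finger_gap: 0.0341
grasp_force: 0.0
```

```bash
python3 - <<'E'
from cell import robot
s=robot.read_state();print(s["joints"].round(3),s["tcp_rot"].round(3)[:,2])
E
```

```text
[0.167 0.768 0.298 0.022 1.937 1.53 ] [ 0.133  0.044 -0.99 ]
```

Pushing beyond reach, outward and up, tilts the tool outward, and the tilt persists. I keep going.

>>> {"method": "play_rows", "body": {
  "commands": [
    [1,0,0,0,-0.2],
    [1,0,0,0,-0.2],
    [1,0,0,0,-0.2],
    [1,0,0,0,-0.2],
    [1,0,0,0,-0.2],
    [1,0,0,0,-0.2],
    [1,0,0,0,-0.2],
    [1,0,0,0,-0.2]
  ]
}}

```text
clock: 10.45
tool_pos: [0.8864, 0.266, 0.4419]
tcp_rot: [[0.938, 0.219, 0.269], [0.204, -0.975, 0.086], [0.281, -0.026, -0.959]]
ft_force: [0.8, 0.2, 0.4]
finger_gap: 0.0343
grasp_force: 0.0
```

>>> {"method": "play_rows", "body": {
  "commands": [
    [1,0,0,0,-0.2],
    [1,0,0,0,-0.2],
    [1,0,0,0,-0.2],
    [1,0,0,0,-0.2],
    [1,0,0,0,-0.2],
    [1,0,0,0,-0.2],
    [1,0,0,0,-0.2],
    [1,0,0,0,-0.2]
  ]
}}

```text
clock: 11.25
tool_pos: [0.945, 0.267, 0.4405]
tcp_rot: [[0.885, 0.223, 0.41], [0.187, -0.974, 0.127], [0.428, -0.035, -0.903]]
ft_force: [0.4, 0.9, 0.2]
finger_gap: 0.0342
grasp_force: 0.0
```

```bash
python3 - <<'E'
from cell import robot
s=robot.read_state();print(s["joints"].round(3),s["tcp_rot"].round(3)[:,2])
E
```

```text
[0.132 0.858 0.299 0.072 1.547 1.5  ] [ 0.41   0.127 -0.903]
```

>>> {"method": "play_rows", "body": {
  "commands": [
    [1,0,0,0,-0.2],
    [1,0,0,0,-0.2],
    [1,0,0,0,-0.2],
    [1,0,0,0,-0.2],
    [1,0,0,0,-0.2],
    [1,0,0,0,-0.2],
    [1,0,0,0,-0.2],
    [1,0,0,0,-0.2]
  ]
}}

```text
clock: 12.05
tool_pos: [0.9865, 0.2655, 0.4743]
tcp_rot: [[0.809, 0.227, 0.543], [0.164, -0.973, 0.162], [0.565, -0.042, -0.824]]
ft_force: [-0.3, -0.4, 1.2]
finger_gap: 0.0339
grasp_force: 0.0
```

>>> {"method": "play_rows", "body": {
  "commands": [
    [1,0,0,0,-0.2],
    [1,0,0,0,-0.2],
    [1,0,0,0,-0.2],
    [1,0,0,0,-0.2],
    [1,0,0,0,-0.2],
    [1,0,0,0,-0.2],
    [1,0,0,0,-0.2],
    [1,0,0,0,-0.2]
  ]
}}

```text
clock: 12.85
tool_pos: [1.0106, 0.261, 0.5362]
tcp_rot: [[0.715, 0.23, 0.66], [0.136, -0.972, 0.191], [0.685, -0.047, -0.727]]
ft_force: [-0.5, -0.1, -0.3]
finger_gap: 0.0343
grasp_force: 0.0
```

```bash
python3 - <<'E'
from cell import robot
s=robot.read_state();print(s["joints"].round(3),s["tcp_rot"].round(3)[:,2])
E
```

```text
[0.102 0.811 0.299 0.129 1.285 1.471] [ 0.66   0.191 -0.727]
```

```bash
python3 - <<'E'
from h import *
from cell import robot
T=robot.snapshot("top")
i=T["img"][170:235,160:255,::-1];cv2.imwrite("pics/c5.png",cv2.convertScaleAbs(cv2.resize(i,None,fx=8,fy=8,interpolation=cv2.INTER_CUBIC),alpha=1.8,beta=20))
E
```

```text
(no output)
```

View pics/c5.png

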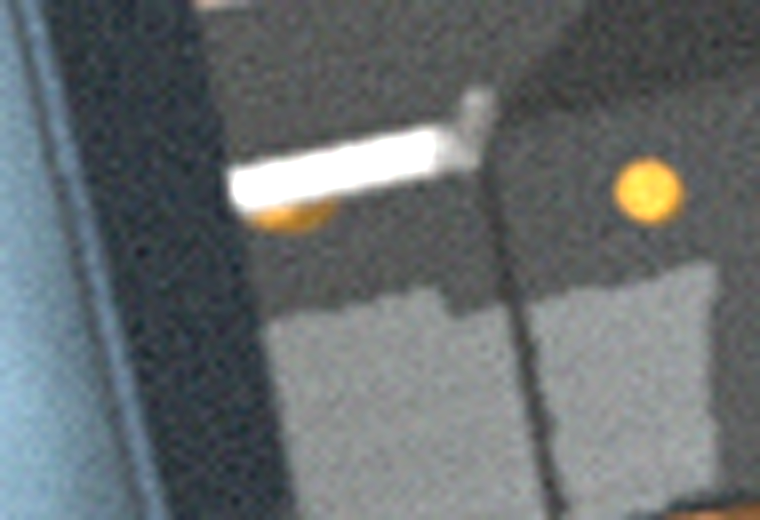

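The crop shows the large weight's visible arc behind the bar, lowest at (292,230), and the small one at (650,190). That puts the large weight near box (0.0385, 0.062). The tool is tilted about 43°, so I bring the arm back in front of the lid.

>>> {"method": "play_rows", "body": {
  "commands": [
    [-0.98,-0.26,-0.82,0,0.1],
    [-0.98,-0.26,-0.82,0,0.1],
    [-0.98,-0.26,-0.82,0,0.1],
    [-0.98,-0.26,-0.82,0,0.1],
    [-0.98,-0.26,-0.82,0,0.1],
    [-0.98,-0.26,-0.82,0,0.1],
    [-0.98,-0.26,-0.82,0,0.1],
    [-0.98,-0.26,-0.82,0,0.1]
  ]
}}

```text
clock: 13.7
tool_pos: [0.7029, 0.2522, 0.5219]
tcp_rot: [[0.716, 0.23, 0.659], [0.136, -0.972, 0.191], [0.685, -0.047, -0.727]]
ft_force: [0.5, -0.3, 1.1]
finger_gap: 0.047
grasp_force: 0.0
```

>>> {"method": "play_rows", "body": {
  "commands": [
    [-0.98,-0.26,-0.82,0,0.1],
    [-0.98,-0.26,-0.82,0,0.1],
    [-0.98,-0.26,-0.82,0,0.1],
    [-0.98,-0.26,-0.82,0,0.1],
    [-0.98,-0.26,-0.82,0,0.1],
    [-0.98,-0.26,-0.82,0,0.1]
  ]
}}

```text
clock: 14.3
tool_pos: [0.4687, 0.2452, 0.5108]
tcp_rot: [[0.716, 0.23, 0.66], [0.136, -0.972, 0.191], [0.685, -0.047, -0.727]]
ft_force: [-0.1, 0.2, 1.5]
finger_gap: 0.0469
grasp_force: 0.0
```

```bash
cat > go.py <<'E'
import sys,numpy as np
from cell import robot
s=robot.read_state();R=s["tcp_rot"];p=s["tool_pos"];print(p.round(4),s["joints"].round(3),R[:,2].round(3),R[:,1].round(3))
a=list(map(float,sys.argv[1:]))
for k in range(0,len(a),3):
    q=np.array(a[k:k+3]);print(q,"units",(R.T@(q-p)/.03).round(2));p=q
E
python3 go.py .425 .246 .20 .511 .271 .105 .59 .294 .018
```

```text
[0.4687 0.2452 0.5108] [ 0.239 -0.537  1.842  0.034  1.08   1.592] [ 0.66   0.191 -0.727] [ 0.23  -0.972 -0.047]
[0.425 0.246 0.2  ] units [-8.14  0.13  6.58]
[0.511 0.271 0.105] units [-0.01 -0.    4.35]
[0.59  0.294 0.018] units [ 0.   -0.    3.99]
```

>>> {"method": "play_rows", "body": {
  "commands": [
    [-1,0.02,0.8,0,0.4],
    [-1,0.02,0.8,0,0.4],
    [-1,0.02,0.8,0,0.4],
    [-1,0.02,0.8,0,0.4],
    [-1,0.02,0.8,0,0.4],
    [-1,0.02,0.8,0,0.4],
    [-1,0,0.8,0,0.4],
    [-1.0,0,0.8,0,0.4]
  ]
}}

```text
clock: 15.1
tool_pos: [0.4255, 0.246, 0.206]
tcp_rot: [[0.715, 0.23, 0.66], [0.136, -0.972, 0.192], [0.686, -0.047, -0.726]]
ft_force: [0.2, 0.9, 0.4]
finger_gap: 0.0597
grasp_force: 0.0
```

```bash
python3 go.py .425 .246 .20 .511 .271 .105 .59 .294 .018
```

```text
[0.4255 0.246  0.206 ] [ 2.820e-01 -4.410e-01  2.396e+00  2.000e-03  4.280e-01  1.637e+00] [ 0.66   0.192 -0.726] [ 0.23  -0.972 -0.047]
[0.425 0.246 0.2  ] units [-0.15  0.    0.13]
[0.511 0.271 0.105] units [-0.01  0.    4.35]
[0.59  0.294 0.018] units [-0.   -0.    3.99]
```

>>> {"method": "play_rows", "body": {
  "commands": [
    [-0.15,0,0.9,0,0.4],
    [0,0,1,0,0.4],
    [0,0,1,0,0.4],
    [0,0,1,0,0.4],
    [0,0,0.6,0,0.4],
    [0,0,0,0,0.4]
  ]
}}

```text
clock: 15.7
tool_pos: [0.5117, 0.2709, 0.1033]
tcp_rot: [[0.718, 0.23, 0.657], [0.137, -0.972, 0.19], [0.682, -0.047, -0.73]]
ft_force: [-0.4, 0.4, -0.4]
finger_gap: 0.0598
grasp_force: 0.0
```

>>> {"method": "play_rows", "body": {
  "commands": [
    [0,0,0.6,0,0.4],
    [0,0,0.6,0,0.4],
    [0,0,0.6,0,0.4],
    [0,0,0.6,0,0.4],
    [0,0,0.6,0,0.4],
    [0,0,0.6,0,0.4],
    [0,0,0.2,0,0.4],
    [0,0,0,0,0.4]
  ]
}}

```text
clock: 16.5
tool_pos: [0.5896, 0.2949, 0.0403]
tcp_rot: [[0.737, 0.23, 0.635], [0.143, -0.972, 0.186], [0.66, -0.046, -0.75]]
ft_force: [1.1, -0.1, 0.5]
finger_gap: 0.0599
grasp_force: 0.0
```

```bash
python3 go.py .59 .294 .018; python3 - <<'E'
from h import *
from cell import robot
s=robot.snapshot("scene");cv2.imwrite("pics/c6.png",cv2.convertScaleAbs(cv2.resize(s["img"][60:210,290:460,::-1],None,fx=4,fy=4,interpolation=cv2.INTER_CUBIC),alpha=1.8,beta=20))
E
```

```text
[0.5896 0.2949 0.0403] [2.840e-01 3.750e-01 2.042e+00 2.400e-01 2.000e-03 1.401e+00] [ 0.635  0.186 -0.75 ] [ 0.23  -0.972 -0.046]
[0.59  0.294 0.018] units [-0.49  0.07  0.56]
```

View pics/c6.png

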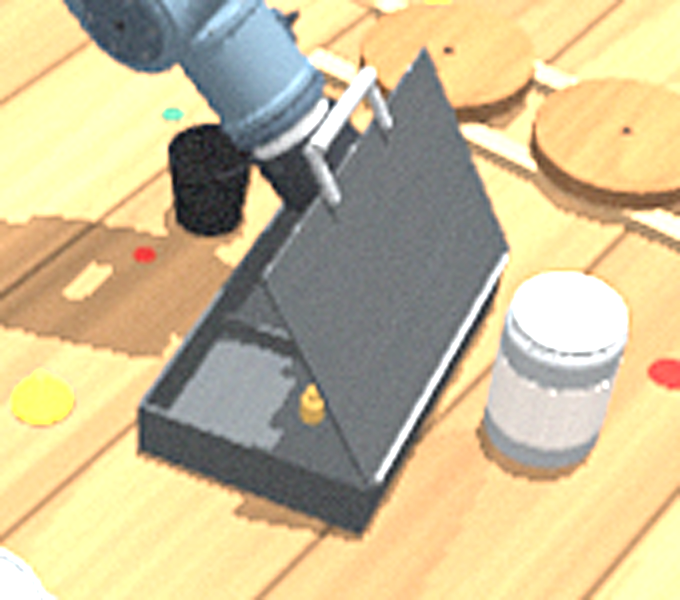

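The picture shows the gripper entering under the lid past the bar with clearance and the lid unmoved. Joint 5 is at its limit, so the tip is still 22 mm high. I push down and let the tilt ease.

>>> {"method": "play_rows", "body": {
  "commands": [
    [-0.25,0,0.28,0,0.4],
    [-0.25,0,0.28,0,0.4],
    [0,0,0,0,0.4]
  ]
}}

```text
clock: 16.85
tool_pos: [0.5914, 0.2968, 0.0241]
tcp_rot: [[0.75, 0.23, 0.621], [0.146, -0.972, 0.183], [0.645, -0.046, -0.762]]
ft_force: [-0.9, 0.5, -0.6]
finger_gap: 0.0602
grasp_force: 0.0
```

```bash
python3 go.py .59 .294 .018; python3 -c "
from cell import robot;print(robot.read_state()['dq'].round(3))"
```

```text
[0.5914 0.2968 0.0241] [2.860e-01 4.150e-01 2.022e+00 2.460e-01 1.000e-03 1.396e+00] [ 0.621  0.183 -0.762] [ 0.23  -0.972 -0.046]
[0.59  0.294 0.018] units [-0.18  0.09  0.11]
[-0.    -0.012  0.004 -0.004 -0.006  0.003]
```

>>> {"method": "play_rows", "body": {
  "commands": [
    [-0.15,0.08,0.12,0,0.4],
    [0,0,0,0,0],
    [0,0,0,0,-0.4],
    [0,0,0,0,-0.6],
    [0,0,0,0,-0.6],
    [0,0,0,0,-0.6]
  ],
  "force": 25
}}

```text
clock: 17.45
tool_pos: [0.5921, 0.2954, 0.0215]
tcp_rot: [[0.752, 0.228, 0.619], [0.147, -0.973, 0.181], [0.643, -0.045, -0.764]]
ft_force: [-0.6, -2.4, 1.0]
finger_gap: 0.0278
grasp_force: 24.5
```

```bash
python3 go.py .59 .294 .018
```

```text
[0.5921 0.2954 0.0215] [2.840e-01 4.200e-01 2.020e+00 2.520e-01 1.000e-03 1.389e+00] [ 0.619  0.181 -0.764] [ 0.228 -0.973 -0.045]
[0.59  0.294 0.018] units [-0.13  0.03  0.04]
```

>>> {"method": "play_rows", "body": {
  "commands": [
    [0,0,0,0,-0.6],
    [0,0,-0.2,0,-0.6],
    [0,0,-0.4,0,-0.6],
    [0,0,-0.6,0,-0.6],
    [0,0,-0.8,0,-0.6],
    [0,0,-0.8,0,-0.6],
    [0,0,-0.8,0,-0.6],
    [0,0,-0.8,0,-0.6]
  ],
  "force": 35
}}

```text
clock: 18.25
tool_pos: [0.509, 0.2712, 0.1222]
tcp_rot: [[0.753, 0.228, 0.617], [0.147, -0.973, 0.18], [0.642, -0.045, -0.766]]
ft_force: [0.1, -0.3, -2.0]
finger_gap: 0.0275
grasp_force: 34.6
```

```bash
python3 go.py .39 .235 .26; python3 -c "
from cell import robot;s=robot.read_state();print(s['ft_force'],s['wrist_torque'])"
```

```text
[0.509  0.2712 0.1222] [2.840e-01 1.800e-02 2.219e+00 2.000e-03 2.060e-01 1.639e+00] [ 0.617  0.18  -0.766] [ 0.228 -0.973 -0.045]
[0.39  0.235 0.26 ] units [-0.22  0.06 -6.19]
[ 0.10408696 -0.251264   -1.96779455] [-0.09076314  0.44293957 -0.04374796]
```

The 2 N on the wrist confirms the 200 g weight. I back out along the tool axis.

>>> {"method": "play_rows", "body": {
  "commands": [
    [0,0,-0.9,0,-0.6],
    [0,0,-1,0,-0.6],
    [0,0,-1,0,-0.6],
    [0,0,-1,0,-0.6],
    [0,0,-1,0,-0.6],
    [0,0,-0.9,0,-0.6],
    [0,0,0,0,-0.6]
  ]
}}

```text
clock: 18.95
tool_pos: [0.4026, 0.2405, 0.2588]
tcp_rot: [[0.748, 0.229, 0.623], [0.146, -0.972, 0.182], [0.648, -0.045, -0.761]]
ft_force: [-0.1, 0.9, -1.2]
finger_gap: 0.0275
grasp_force: 34.6
```

```bash
python3 go.py .40 -.10 .26 .545 -.172 .20; python3 - <<'E'
from h import *
from cell import robot
st=robot.read_state()
s=robot.snapshot("scene");p=proj(s,st["tool_pos"])[0];print(p);x,y=int(p[0])-50,int(p[1])-45;print(x,y)
g=st["tool_pos"]-.019*st["tcp_rot"][:,2];print("grasp px",proj(s,g))
cv2.imwrite("pics/c7.png",cv2.convertScaleAbs(cv2.resize(s["img"][y:y+90,x:x+100,::-1],None,fx=6,fy=6,interpolation=cv2.INTER_CUBIC),alpha=1.6,beta=20))
E
```

```text
[0.4026 0.2405 0.2588] [ 2.840e-01 -5.910e-01  2.341e+00  1.000e-03  6.850e-01  1.640e+00] [ 0.623  0.182 -0.761] [ 0.229 -0.972 -0.045]
[ 0.4  -0.1   0.26] units [-1.7  11.01 -2.16]
[ 0.545 -0.172  0.2  ] units [1.97 3.53 4.09]
[338.00074199  59.00554665]
288 14
grasp px [[334.01938579  53.47872816]]
```

View pics/c7.png

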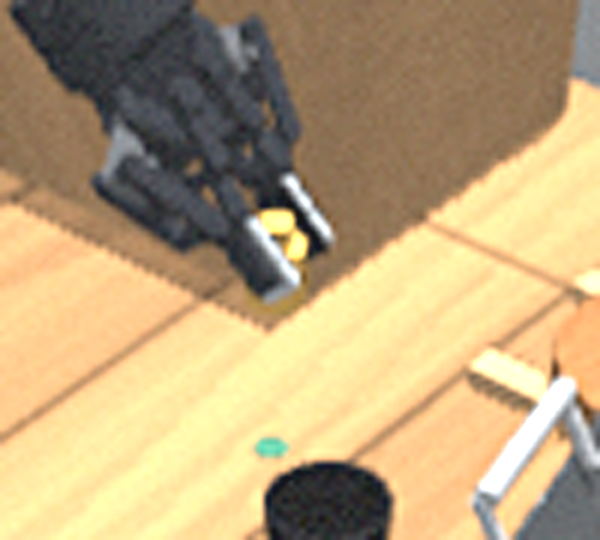

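The picture shows the brass weight held upright between the pads, with the knob at (276,220) and the base near (275,305). I carry it over to the pan.

>>> {"method": "play_rows", "body": {
  "commands": [
    [-0.05,0.4,-0.1,0,-0.6],
    [-0.15,0.9,-0.2,0,-0.6],
    [-0.15,1,-0.2,0,-0.6],
    [-0.15,1,-0.2,0,-0.6],
    [-0.15,1,-0.2,0,-0.6],
    [-0.15,1,-0.2,0,-0.6],
    [-0.15,1,-0.2,0,-0.6],
    [-0.15,1,-0.2,0,-0.6]
  ]
}}

```text
clock: 19.8
tool_pos: [0.405, 0.0128, 0.2566]
tcp_rot: [[0.755, 0.227, 0.616], [0.145, -0.973, 0.181], [0.64, -0.047, -0.767]]
ft_force: [-0.0, 0.4, -1.9]
finger_gap: 0.0276
grasp_force: 35.0
```

>>> {"method": "play_rows", "body": {
  "commands": [
    [-0.15,1,-0.2,0,-0.6],
    [-0.15,1,-0.2,0,-0.6],
    [-0.15,1,-0.2,0,-0.6],
    [0,1,0.2,0,-0.6],
    [0.4,0.9,0.9,0,-0.6],
    [0.5,0.9,0.9,0,-0.6],
    [0.4,0.6,0.8,0,-0.6],
    [0.3,0.3,0.4,0,-0.6]
  ]
}}

```text
clock: 20.6
tool_pos: [0.5259, -0.1625, 0.2068]
tcp_rot: [[0.757, 0.227, 0.613], [0.144, -0.973, 0.183], [0.637, -0.05, -0.769]]
ft_force: [0.5, 0.6, -2.8]
finger_gap: 0.0278
grasp_force: 34.9
```

```bash
python3 go.py .556 -.169 .13 .556 -.169 .0965; python3 -c "
from cell import robot;s=robot.read_state();print(s['ft_force'],s['finger_gap'])"
```

```text
[ 0.5259 -0.1625  0.2068] [-0.89  -0.113  2.124  0.785  0.99   0.07 ] [ 0.613  0.183 -0.769] [ 0.227 -0.973 -0.05 ]
[ 0.556 -0.169  0.13 ] units [-0.9   0.57  2.54]
[ 0.556  -0.169   0.0965] units [-0.71  0.06  0.86]
[ 0.54200287  0.60809325 -2.82508661] 0.027812723359664834
```

>>> {"method": "play_rows", "body": {
  "commands": [
    [-0.2,0.15,0.6,0,-0.6],
    [-0.25,0.15,0.7,0,-0.6],
    [-0.25,0.15,0.7,0,-0.6],
    [-0.2,0.12,0.54,0,-0.6],
    [0,0,0,0,-0.6]
  ]
}}

```text
clock: 21.1
tool_pos: [0.5543, -0.1673, 0.1297]
tcp_rot: [[0.758, 0.228, 0.611], [0.143, -0.972, 0.184], [0.636, -0.052, -0.77]]
ft_force: [-0.2, -0.2, -3.0]
finger_gap: 0.0275
grasp_force: 35.0
```

>>> {"method": "play_rows", "body": {
  "commands": [
    [-0.2,0,0.25,0,-0.6],
    [-0.2,0.03,0.25,0,-0.6],
    [-0.1,0.03,0.12,0,-0.6],
    [0,0,0,0,-0.6]
  ]
}}

```text
clock: 21.5
tool_pos: [0.556, -0.169, 0.1101]
tcp_rot: [[0.754, 0.229, 0.616], [0.147, -0.972, 0.181], [0.64, -0.046, -0.767]]
ft_force: [-0.7, 0.3, -2.3]
finger_gap: 0.0279
grasp_force: 34.9
```

```bash
python3 go.py .556 -.169 .0965 .556 -.169 .0925; python3 - <<'E'
from h import *
from cell import robot
st=robot.read_state()
print(st["ft_force"])
s=robot.snapshot("scene");p=proj(s,st["tool_pos"])[0];x,y=int(p[0])-50,int(p[1])-55;print(p,x,y)
cv2.imwrite("pics/c8.png",cv2.convertScaleAbs(cv2.resize(s["img"][y:y+95,x:x+100,::-1],None,fx=6,fy=6,interpolation=cv2.INTER_CUBIC),alpha=1.3,beta=10))
E
```

```text
[ 0.556  -0.169   0.1101] [-0.843  0.148  2.109  0.945  0.798 -0.144] [ 0.616  0.181 -0.767] [ 0.229 -0.972 -0.046]
[ 0.556  -0.169   0.0965] units [-0.29  0.02  0.35]
[ 0.556  -0.169   0.0925] units [-0.09  0.01  0.1 ]
[-0.70022453  0.34633877 -2.27218676]
[280.18575924 208.25735143] 230 153
```

View pics/c8.png

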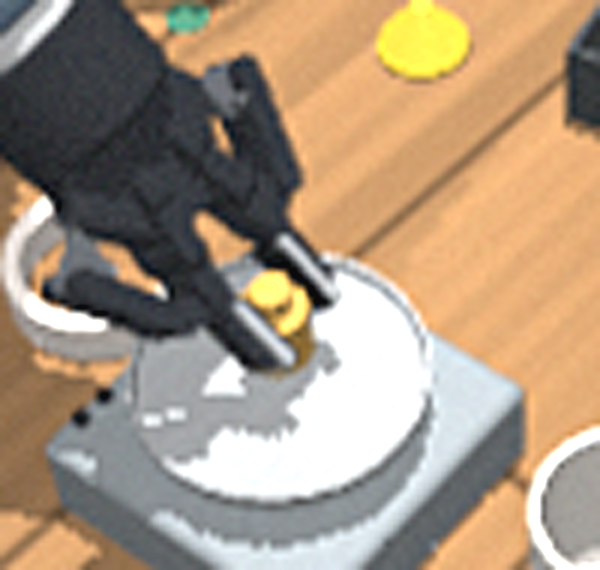

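The picture shows the weight upright and just above the pan's centre (base (285,370), pan centre about (282,375)). I lower it gently.

>>> {"method": "play_rows", "body": {
  "commands": [
    [-0.064,0,0.077,0,-0.6],
    [-0.064,0,0.077,0,-0.6],
    [-0.064,0,0.077,0,-0.6],
    [-0.064,0,0.077,0,-0.6],
    [0,0,0,0,-0.6]
  ]
}}

```text
clock: 22.05
tool_pos: [0.5561, -0.1684, 0.0982]
tcp_rot: [[0.754, 0.229, 0.616], [0.147, -0.972, 0.181], [0.64, -0.046, -0.767]]
ft_force: [-0.4, 1.0, -1.0]
finger_gap: 0.0278
grasp_force: 34.9
```

>>> {"method": "play_rows", "body": {
  "commands": [
    [-0.045,0,0.05,0,-0.6],
    [0,0,0,0,-0.6]
  ]
}}

```text
clock: 22.25
tool_pos: [0.5561, -0.1684, 0.0965]
tcp_rot: [[0.754, 0.229, 0.616], [0.147, -0.972, 0.181], [0.641, -0.046, -0.766]]
ft_force: [0.6, 0.1, -2.5]
finger_gap: 0.0273
grasp_force: 34.9
```

>>> {"method": "play_rows", "body": {
  "commands": [
    [-0.045,0,0.05,0,-0.6],
    [0,0,0,0,-0.6]
  ]
}}

```text
clock: 22.45
tool_pos: [0.556, -0.1684, 0.0945]
tcp_rot: [[0.754, 0.229, 0.616], [0.147, -0.972, 0.181], [0.641, -0.046, -0.766]]
ft_force: [0.6, 0.2, -1.8]
finger_gap: 0.0274
grasp_force: 34.9
```

>>> {"method": "play_rows", "body": {
  "commands": [
    [-0.045,0,0.05,0,-0.6],
    [0,0,0,0,-0.6]
  ]
}}

```text
clock: 22.65
tool_pos: [0.5561, -0.1684, 0.0926]
tcp_rot: [[0.753, 0.229, 0.616], [0.147, -0.972, 0.181], [0.641, -0.045, -0.766]]
ft_force: [-0.6, 0.1, -2.4]
finger_gap: 0.0277
grasp_force: 35.0
```

>>> {"method": "play_rows", "body": {
  "commands": [
    [-0.045,0,0.05,0,-0.6],
    [0,0,0,0,-0.6]
  ]
}}

```text
clock: 22.85
tool_pos: [0.5561, -0.1685, 0.0907]
tcp_rot: [[0.753, 0.229, 0.617], [0.147, -0.972, 0.181], [0.641, -0.045, -0.766]]
ft_force: [-0.3, -0.2, -0.3]
finger_gap: 0.0273
grasp_force: 35.1
```

>>> {"method": "play_rows", "body": {
  "commands": [
    [-0.03,0,0.035,0,-0.6],
    [0,0,0,0,-0.6]
  ]
}}

```text
clock: 23.05
tool_pos: [0.5561, -0.1684, 0.0894]
tcp_rot: [[0.753, 0.229, 0.617], [0.147, -0.972, 0.181], [0.641, -0.045, -0.766]]
ft_force: [0.7, -0.6, -0.2]
finger_gap: 0.0272
grasp_force: 35.2
```

The pan now carries nearly the whole weight, so I release slowly and back out along the tool axis.

>>> {"method": "play_rows", "body": {
  "commands": [
    [0,0,0,0,-0.34],
    [0,0,0,0,-0.3],
    [0,0,0,0,-0.2],
    [0,0,0,0,-0.1],
    [0,0,0,0,0.1],
    [0,0,0,0,0.3],
    [0,0,0,0,0.4],
    [0,0,0,0,0.4]
  ]
}}

```text
clock: 23.85
tool_pos: [0.5559, -0.1682, 0.0893]
tcp_rot: [[0.753, 0.229, 0.616], [0.147, -0.972, 0.181], [0.641, -0.046, -0.766]]
ft_force: [-0.2, -0.8, 0.4]
finger_gap: 0.0599
grasp_force: 0.0
```

>>> {"method": "play_rows", "body": {
  "commands": [
    [0,0,-0.2,0,0.4],
    [0,0,-0.4,0,0.4],
    [0,0,-0.6,0,0.4],
    [0,0,-0.8,0,0.4],
    [0,0,-1,0,0.4],
    [0,0,-1,0,0.4],
    [0,0,-1,0,0.4],
    [0,0,-1,0,0.4]
  ]
}}

```text
clock: 24.65
tool_pos: [0.4439, -0.2008, 0.2283]
tcp_rot: [[0.754, 0.229, 0.616], [0.148, -0.972, 0.181], [0.64, -0.045, -0.767]]
ft_force: [1.2, -0.2, -0.7]
finger_gap: 0.0601
grasp_force: 0.0
```

```bash
python3 go.py .5 .1 .4; python3 - <<'E'
from h import *
from cell import robot
s=robot.snapshot("scene");cv2.imwrite("pics/c9.png",cv2.convertScaleAbs(cv2.resize(s["img"][80:280,220:460,::-1],None,fx=3,fy=3,interpolation=cv2.INTER_CUBIC),alpha=1.3,beta=10))
E
```

```text
[ 0.4439 -0.2008  0.2283] [-1.142 -0.258  2.196  0.749  1.202 -0.067] [ 0.616  0.181 -0.767] [ 0.229 -0.972 -0.045]
[0.5 0.1 0.4] units [ 6.56 -9.58 -1.43]
```

View pics/c9.png

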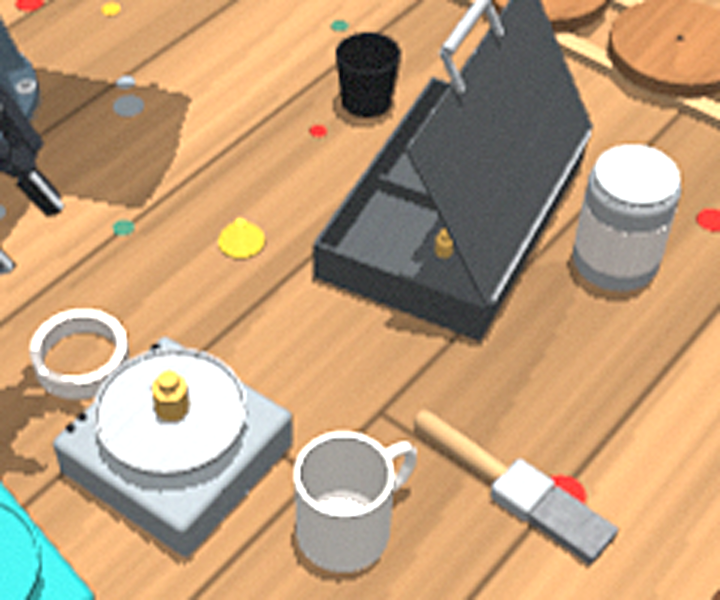

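The weight stands alone and upright on the pan at (170,395), and everything else is where it was. Now I shut the lid by laying the closed fingers over the bar and pulling along tool −x.

```bash
python3 go.py .46 -.2 .38 .495 .201 .378 .587 .228 .263
```

```text
[ 0.4436 -0.2029  0.2318] [-1.146 -0.264  2.192  0.748  1.206 -0.067] [ 0.618  0.177 -0.766] [ 0.229 -0.973 -0.04 ]
[ 0.46 -0.2   0.38] units [ 3.59 -0.17 -3.43]
[0.495 0.201 0.378] units [  2.85 -12.73   3.13]
[0.587 0.228 0.263] units [-0.02 -0.02  4.99]
```

>>> {"method": "play_rows", "body": {
  "commands": [
    [0.9,-0.2,-0.9,0,0],
    [0.9,-0.05,-0.9,0,-0.5],
    [0.9,0,-0.9,0,-1],
    [0.9,0,-0.9,0,-1],
    [0,0,0,0,-1]
  ]
}}

```text
clock: 25.2
tool_pos: [0.4593, -0.1986, 0.3857]
tcp_rot: [[0.75, 0.229, 0.621], [0.153, -0.973, 0.174], [0.644, -0.036, -0.764]]
ft_force: [0.2, 0.1, 0.5]
finger_gap: 0.0
grasp_force: 0.0
```

```bash
python3 go.py .495 .201 .378 .587 .228 .263
```

```text
[ 0.4593 -0.1986  0.3857] [-1.101 -0.396  1.972  0.691  1.441  0.203] [ 0.621  0.174 -0.764] [ 0.229 -0.973 -0.036]
[0.495 0.201 0.378] units [  2.76 -12.68   3.26]
[0.587 0.228 0.263] units [-0.03 -0.04  4.99]
```

>>> {"method": "play_rows", "body": {
  "commands": [
    [0.21,-0.97,0.25,0,-1],
    [0.21,-0.97,0.25,0,-1],
    [0.21,-0.97,0.25,0,-1],
    [0.21,-0.97,0.25,0,-1],
    [0.21,-0.97,0.25,0,-1],
    [0.21,-0.97,0.25,0,-1],
    [0.21,-0.97,0.25,0,-1]
  ]
}}

```text
clock: 25.9
tool_pos: [0.4765, 0.018, 0.3761]
tcp_rot: [[0.754, 0.228, 0.616], [0.147, -0.973, 0.18], [0.641, -0.046, -0.767]]
ft_force: [0.5, -0.5, -0.1]
finger_gap: 0.0
grasp_force: 0.0
```

>>> {"method": "play_rows", "body": {
  "commands": [
    [0.21,-0.97,0.25,0,-1],
    [0.21,-0.97,0.25,0,-1],
    [0.21,-0.97,0.25,0,-1],
    [0.21,-0.97,0.25,0,-1],
    [0.21,-0.97,0.25,0,-1],
    [0.21,-0.97,0.25,0,-1],
    [0,0,0,0,-1]
  ]
}}

```text
clock: 26.6
tool_pos: [0.492, 0.204, 0.3734]
tcp_rot: [[0.754, 0.234, 0.614], [0.152, -0.971, 0.185], [0.64, -0.046, -0.767]]
ft_force: [-0.5, -0.0, -0.3]
finger_gap: -0.0001
grasp_force: 0.0
```

```bash
python3 go.py .495 .201 .378 .587 .228 .263 .566 .224 .245
```

```text
[0.492  0.204  0.3734] [ 0.091 -0.492  2.055  0.165  0.899  1.384] [ 0.614  0.185 -0.767] [ 0.234 -0.971 -0.046]
[0.495 0.201 0.378] units [ 0.16  0.12 -0.07]
[0.587 0.228 0.263] units [-0.    0.02  4.99]
[0.566 0.224 0.245] units [-0.93 -0.01  0.01]
```

Advance along the tool axis above the bar, then push in tool −x along the arc.

>>> {"method": "play_rows", "body": {
  "commands": [
    [0.16,0.1,0.9,0,-1],
    [0,0,1,0,-1],
    [0,0,1,0,-1],
    [0,0,1,0,-1],
    [0,0,0.7,0,-1],
    [0,0,0.3,0,-1],
    [0,0,0,0,-1]
  ]
}}

```text
clock: 27.3
tool_pos: [0.5878, 0.224, 0.2629]
tcp_rot: [[0.756, 0.228, 0.614], [0.147, -0.973, 0.18], [0.638, -0.046, -0.768]]
ft_force: [-0.5, 0.5, 0.3]
finger_gap: -0.0003
grasp_force: 0.0
```

>>> {"method": "play_rows", "body": {
  "commands": [
    [-0.4,0,0,0,-1],
    [-0.5,0,0,0,-1],
    [-0.5,0,-0.08,0,-1],
    [-0.55,0,-0.09,0,-1],
    [-0.7,0,-0.02,0,-1],
    [-0.7,0,0.05,0,-1]
  ]
}}

```text
clock: 27.9
tool_pos: [0.5095, 0.209, 0.2053]
tcp_rot: [[0.751, 0.229, 0.62], [0.147, -0.972, 0.181], [0.644, -0.045, -0.764]]
ft_force: [0.7, 0.0, 1.2]
finger_gap: -0.0002
grasp_force: 0.6
```

>>> {"method": "play_rows", "body": {
  "commands": [
    [-0.7,0,0.12,0,-1],
    [-0.68,0,0.19,0,-1],
    [-0.66,0,0.26,0,-1],
    [0,0,0,0,-1]
  ]
}}

```text
clock: 28.3
tool_pos: [0.4712, 0.203, 0.1491]
tcp_rot: [[0.756, 0.229, 0.614], [0.148, -0.972, 0.181], [0.638, -0.046, -0.769]]
ft_force: [-1.2, -0.1, -0.8]
finger_gap: 0.0001
grasp_force: 0.0
```

```bash
python3 go.py; python3 - <<'E'
from h import *
from cell import robot
s=robot.snapshot("scene");cv2.imwrite("pics/c10.png",cv2.convertScaleAbs(cv2.resize(s["img"][60:210,290:460,::-1],None,fx=4,fy=4,interpolation=cv2.INTER_CUBIC),alpha=1.6,beta=15))
E
```

```text
[0.4712 0.203  0.1491] [ 0.098 -0.236  2.366  0.361  0.348  1.156] [ 0.614  0.181 -0.769] [ 0.229 -0.972 -0.046]
```

>>> {"method": "play_rows", "body": {
  "commands": [
    [-0.64,0,0.32,0,-1],
    [-0.6,0,0.39,0,-1]
  ]
}}

```text
clock: 28.55
tool_pos: [0.4618, 0.2018, 0.1142]
tcp_rot: [[0.749, 0.229, 0.622], [0.147, -0.972, 0.181], [0.646, -0.044, -0.762]]
ft_force: [1.7, 1.8, 0.3]
finger_gap: -0.0001
grasp_force: 0.6
```

```bash
python3 go.py; cat > th.py <<'E'
from h import *
from cell import robot
B=np.load("box.npy");s=robot.snapshot("scene");h=cv2.cvtColor(cv2.GaussianBlur(s["img"],(3,3),0),cv2.COLOR_RGB2HSV)[:,:,1].astype(float)
# saturation just inside minus just outside the lid's front edge, and beside its right edge
def sat(P):
    q=proj(s,w(B,P)).round().astype(int);return np.mean(h[q[:,1],q[:,0]])
for th in np.arange(0,1.1,.1):
    f=lambda x:sat([lidpt(x,y,.054,th) for y in np.r_[-.13:-.06:15j]])
    print(round(th,2),"front in/out",f(-.083).round(),f(-.108).round())
E
python3 th.py
```

```text
[0.4618 0.2018 0.1142] [ 0.097 -0.164  2.411  0.548  0.232  0.961] [ 0.622  0.181 -0.762] [ 0.229 -0.972 -0.044]
0.0 front in/out 18.0 111.0
0.1 front in/out 35.0 128.0
0.2 front in/out 22.0 127.0
0.3 front in/out 24.0 128.0
0.4 front in/out 23.0 108.0
0.5 front in/out 22.0 109.0
0.6 front in/out 20.0 90.0
0.7 front in/out 21.0 67.0
0.8 front in/out 21.0 92.0
0.9 front in/out 20.0 18.0
1.0 front in/out 19.0 19.0
```

>>> {"method": "play_rows", "body": {
  "commands": [
    [-0.56,0,0.45,0,-1],
    [-0.5,0,0.5,0,-1],
    [0,0,0,0,-1]
  ]
}}

```text
clock: 28.9
tool_pos: [0.455, 0.2041, 0.0799]
tcp_rot: [[0.752, 0.232, 0.617], [0.146, -0.971, 0.187], [0.643, -0.051, -0.764]]
ft_force: [-0.4, -0.9, 0.3]
finger_gap: 0.0
grasp_force: 0.0
```

```bash
python3 go.py .45 .199 .060
```

```text
[0.455  0.2041 0.0799] [ 0.1   -0.064  2.43   0.981  0.151  0.525] [ 0.617  0.187 -0.764] [ 0.232 -0.971 -0.051]
[0.45  0.199 0.06 ] units [-0.58  0.16  0.37]
```

>>> {"method": "play_rows", "body": {
  "commands": [
    [-0.3,0.08,0.2,0,-1],
    [-0.28,0.05,0.17,0,-1]
  ]
}}

```text
clock: 29.1
tool_pos: [0.4528, 0.2011, 0.0654]
tcp_rot: [[0.748, 0.235, 0.621], [0.147, -0.971, 0.19], [0.647, -0.05, -0.761]]
ft_force: [4.1, 2.4, 0.4]
finger_gap: -0.0002
grasp_force: 1.7
```

>>> {"method": "play_rows", "body": {
  "commands": [
    [-0.2,0,0.2,0,-1],
    [-0.2,0,0.2,0,-1]
  ]
}}

```text
clock: 29.3
tool_pos: [0.4575, 0.2029, 0.055]
tcp_rot: [[0.74, 0.235, 0.63], [0.144, -0.971, 0.193], [0.657, -0.052, -0.752]]
ft_force: [6.7, -0.6, 33.5]
finger_gap: 0.0
grasp_force: 13.5
```

```bash
python3 go.py; cat > th2.py <<'E'
from h import *
from cell import robot
B=np.load("box.npy")
for n in("top","scene"):
    s=robot.snapshot(n);h=cv2.cvtColor(s["img"],cv2.COLOR_RGB2HSV)[:,:,1].astype(float);r=[]
    def sat(P):
        q=proj(s,w(B,P)).astype(np.float32);return cv2.remap(h.astype(np.float32),q[:,0],q[:,1],cv2.INTER_LINEAR).mean()
    for th in np.arange(0,1.1,.05):
        f=lambda x:sat([lidpt(x,y,.054,th) for y in np.r_[-.13:-.06:15j]])
        r.append((round(f(-.099)-f(-.087)),round(th,2)))
    print(n,sorted(r)[::-1][:6])
E
python3 th2.py
```

```text
[0.4575 0.2029 0.055 ] [ 0.09   0.036  2.435  1.844  0.141 -0.354] [ 0.63   0.193 -0.752] [ 0.235 -0.971 -0.052]
top [(158, np.float64(0.05)), (156, np.float64(0.1)), (154, np.float64(0.0)), (136, np.float64(0.15)), (33, np.float64(0.2)), (5, np.float64(0.25))]
scene [(97, np.float64(0.0)), (84, np.float64(0.85)), (72, np.float64(0.05)), (55, np.float64(0.8)), (29, np.float64(0.9)), (21, np.float64(0.75))]
```

33 N upward at the shut height means the lid is seated. I back off and check the angle with the arm clear.

>>> {"method": "play_rows", "body": {
  "commands": [
    [0.1,0,-0.1,0,-1],
    [0.4,0,-0.1,0,-1],
    [0.6,0,-0.3,0,-1],
    [0.6,0,-0.6,0,-1],
    [0.3,0,-1,0,-1],
    [0.3,0,-1,0,-1],
    [0.3,0,-1,0,-1],
    [0.3,0,-1,0,-1]
  ]
}}

```text
clock: 30.2
tool_pos: [0.4209, 0.191, 0.1808]
tcp_rot: [[0.746, 0.245, 0.62], [0.146, -0.967, 0.207], [0.65, -0.063, -0.757]]
ft_force: [0.5, 0.7, 0.8]
finger_gap: 0.0001
grasp_force: 0.0
```

>>> {"method": "play_rows", "body": {
  "commands": [
    [0,0,-1,0,-1],
    [0,0,-1,0,-1],
    [0,0,-1,0,-1],
    [0,0,-1,0,-1],
    [0,0,0,0,-1]
  ]
}}

```text
clock: 30.7
tool_pos: [0.3704, 0.1804, 0.2694]
tcp_rot: [[0.752, 0.239, 0.614], [0.147, -0.969, 0.197], [0.642, -0.058, -0.764]]
ft_force: [0.8, 0.6, -0.0]
finger_gap: -0.0002
grasp_force: 0.0
```

```bash
python3 go.py; sed -i 's/,.05):/,.02):/' th2.py; python3 th2.py; python3 - <<'E'
from h import *
from cell import robot
B=np.load("box.npy");s=robot.snapshot("scene");print(robot.read_state()["ft_force"])
g=cv2.cvtColor(s["img"],cv2.COLOR_RGB2GRAY).astype(np.float32)
r=[]
for th in np.arange(-.02,.4,.02):
    f=lambda x:(lambda q:cv2.remap(g,q[:,0],q[:,1],cv2.INTER_LINEAR).mean())(proj(s,w(B,[lidpt(x,y,.062,th) for y in np.r_[-.04:.04:15j]])).astype(np.float32))
    r.append((round(float(f(-.125))),round(float(th),2)))
print("bar",sorted(r)[::-1][:6])
p=[ray(s,(0,0),.1)];h=cv2.cvtColor(s["img"],cv2.COLOR_RGB2HSV)
q=proj(s,[[.544,-.173,.09]])[0].astype(int);m=h[q[1]-25:q[1]+20,q[0]-20:q[0]+20];k=(m[:,:,1]>120)&(abs(m[:,:,0].astype(int)-22)<8)
ys,xs=np.nonzero(k);print("brass px on pan",k.sum(),xs.mean()+q[0]-20,ys.mean()+q[1]-25,ys.min()+q[1]-25,ys.max()+q[1]-25)
E
```

```text
[0.3704 0.1804 0.2694] [-1.000e-03 -8.940e-01  2.444e+00  2.490e-01  9.310e-01  1.268e+00] [ 0.614  0.197 -0.764] [ 0.239 -0.969 -0.058]
top [(154, np.float64(0.1)), (154, np.float64(0.02)), (154, np.float64(0.0)), (153, np.float64(0.12)), (153, np.float64(0.08)), (153, np.float64(0.06))]
scene [(97, np.float64(0.0)), (95, np.float64(0.86)), (94, np.float64(0.84)), (94, np.float64(0.02)), (88, np.float64(0.82)), (82, np.float64(0.8))]
[-0.45557599  0.08253129 -0.32225702]
bar [(184, 0.02), (174, 0.0), (173, 0.04), (155, -0.02), (144, 0.06), (109, 0.08)]
brass px on pan 389 278.0822622107969 198.95629820051414 186 219
```

>>> {"method": "play_rows", "body": {
  "commands": [
    [0.6,0,0,0,-1],
    [0.6,0,0.3,0,-1],
    [0.3,0,0.3,0,-1],
    [0,0,0,0,-1],
    [0,0,0,0,-1]
  ]
}}

```text
clock: 31.35
tool_pos: [0.4131, 0.1921, 0.2798]
tcp_rot: [[0.755, 0.244, 0.609], [0.15, -0.968, 0.202], [0.639, -0.061, -0.767]]
ft_force: [0.5, -0.7, 0.4]
finger_gap: 0.0001
grasp_force: 0.0
```

```bash
python3 go.py; python3 -c "
from cell import robot;print(robot.job_done())"
```

```text
[0.4131 0.1921 0.2798] [ 0.044 -0.7    2.346  0.239  0.831  1.29 ] [ 0.609  0.202 -0.767] [ 0.244 -0.968 -0.061]
the job is handed in; nothing more can be done
None
```

The job is handed in, no verdict returned: the 200 g weight stands alone on the grey scale's pan and the lid is shut (about 0.02 rad by camera), but joint 2 briefly read −0.894 against its −0.89 limit as the arm withdrew.

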